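Free the jammed press board and lay it across the soap mould

ROBOT

A 6-joint arm with a two-finger parallel gripper is mounted at the origin on a cart in front of the work surface, level with it; the furniture and walls round the work are solid. World frame = base frame: x ahead of the robot, y to its left, z up, the work surface at z = 0. Lengths are in mm, angles in rad, forces in N, time in s.
With the tool pointing down it reaches from about 325 to 875 mm from the base axis. Payload 4.4 kg.
Tool frame: the origin (TCP) lies at the very end of the fingers, on their centre line; the grasp point (between the pads) lies 19 mm behind it; y points along the fingers, z is the direction in which the jaws open and shut, and the axes are right-handed (so a half turn about y gives the same grasp; the last joint's range is limited). The gripper opens to 85 mm and grips with 20 to 120 N. Pads are 22 mm wide; open, the fingers measure 114 mm over their backs; the gripper's body (76 mm by 85 mm) begins 54 mm behind the grasp point. The pads swing forward as they close: fully open they stand 13 mm farther back than shut.
Start: joints at [1.119, 0.207, 1.542, -0, 1.393, -0.15], TCP at [170.373, 549.181, 202.282] pointing down, gripper open.
Joint ranges: [-2.73, 2.73], [-0.86, 2.22], [0.23, 2.46], [-1.11, 4.25], [0.08, 2.63], [-2.82, 2.82]. Speed limits (rad/s): [2.79, 2.79, 3.14, 3.14, 3.14, 3.14].

INTERFACE

Orientations are given as a unit quaternion [w, x, y, z].
In Python, from bench import manip gives the robot as it stands.
- The arm moves only by the tool jog_arm, never from a script. Its arguments are lists of equal length, an entry for each row: "rot": the turn, a rotation vector about the tool's x, y, z in degrees, a list of three; "slide": the shift along the tool's x, y, z in mm, a list of three; "claw": the opening, from -1 (shut) to 1 (fully open), so that 0 is half open. In form: {"rot": [[ax, ay, az], ...], "slide": [[x, y, z], ...], "claw": [claw, ...]}. A call has 1 to 20 rows; each row is the pose to reach, as a shift and turn from the pose commanded when the call began, along the tool's axes at that moment; what a row does not reach only later rows make up. A row lasts 1/12 s, in which the tool goes at most 41.7 mm and 7.16 degrees, less where a joint would pass 70% of its speed; a pose out of reach is approached as far as the arm can. A call with a gripper value outside its range is refused whole. The fingers move at their own pace and stop on an object; the grip force is fixed at half the most. Time passes only in rows, so rows that repeat a pose let the fingers close. It gives the time, the measured TCP pose, the force and the opening at its end, in the units of the state.
- manip.sense(): the state, without advancing time (a new reading comes with each control period).
- manip.read_camera(name): name is "scene" or "top" or "wrist"; returns a dict with "pixels" (420x560x3 uint8, red, green, blue), "fx", "fy", "cx", "cy" (pixels), "cam_to_world" (4x4, takes a point from camera to world coordinates). Camera axes: x right, y up, looking along -z (the intrinsics and any distortion apply to the point x, -y, -z); pixel columns grow to the right and rows downward; lengths in mm; the calibration is good to about 2 mm. A picture is of the moment at which its call begins. There is no depth.
- manip.job_done(): hands the job in, once; it reports no verdict.
The state is a dict: "time": time; "qpos": joint angles; "dq": joint speeds; "effort": joint torques, N m; "position": TCP position; "tcp_rot": TCP orientation; "force": force on the tool from outside, world axes, zero at the start; "wrist_torque": the same for the moment, N m; "gripper_width": finger opening in mm.
Only numpy, scipy, OpenCV 4.12 (cv2) and the standard library are available. Lean on these libraries where they do the work, as an engineer would, in place of code of your own. Each camera call takes 0.05 s, during which the arm holds its last target. There are 200 camera calls.

TASK

Reach in over the sill of the open shop hatch: in one of the two soap moulds the press board is jammed askew, its corners caught under the mould's side strips. Take that board by its upright grip, turn it square with its mould while it is still down inside so that its corners come free, lift it straight out, and lay it crosswise, flat and centred like a bridge on top of the two strips of the same mould, so that the soap can air. Leave the other board, which lies square in its own mould, where it is.

Things in the scene. Friction and masses are not known exactly. Their poses are not given: they have to be found in the camera images.
- press_board_grip (a point): jammed board: dark wood plate 84 x 40 x 8 mm, 0.2 kg, with an upright bar grip on its middle (50 mm along the plate's long side, 16 mm thick, top 62 mm above the plate's underside). Point: in the bar over the plate's centre, 44 mm above the underside. x along the plate's and bar's long side, y across the bar, z up. At first turned 26 to 31 degrees anticlockwise (from above) from the mould's x
- mould: mould of the jammed board: fixed wooden box 112 (x) x 96 (y) x 36 mm, inside 96 x 80, soap fills it to 20 mm; the board lies on that. Strips along both long sides, 31 to 36 mm above the counter, overhang it: mouth 96 (x) x 58 (y) mm. The board passes only within 13 degrees of the mould's x. Keep fingertips above the strips. Origin: centre of underside. The hatch sill before it is 125 mm high
- other_board_grip (a point): the grip of the other press board, of the same make and size, which lies square in a second mould of the same make; the same point and axes. Not to be moved.

How it is judged (in metres and radians):
On the way:
1. the board is turned square with its mould (within about 10 degrees) while still down under the strips (angle between the x axis of press_board_grip and the x axis of mould, either way round below 0.18 rad and z of press_board_grip in the frame of mould below 0.072 m and horizontal distance between press_board_grip and mould below 0.03 m), for 0.1 s.
At the end, for the whole second after the job is handed in: The freed board lies flat (within 7 degrees) on top of both strips of its mould, crosswise (its long side within 20 degrees of the mould's y axis), its centre within 15 mm of the mould's centre seen from above, released and at rest; the other board is within 15 mm of where it lay (horizontal distance between press_board_grip and mould below 0.015 m and z of press_board_grip in the frame of mould between 0.075 and 0.087 m and angle between press_board_grip's own z axis and vertical below 0.12 rad and angle between the x axis of press_board_grip and the y axis of mould, either way round below 0.35 rad and distance of other_board_grip from where it was at the start of the episode below 0.015 m); the robot touches nothing.
It fails at once if the other board is pulled about (more than 20 mm) (distance of other_board_grip from where it was at the start of the episode above 0.02 m).
It also fails if it takes over 40 s, if anything falls off the work surface, if the arm or the gripper's body presses on something with over 40 N, if the wrist force passes 120 N, or if a joint passes its speed limit or range.

## Working session

There is one attempt and no reset: what is moved stays moved. The work goes in short steps, Python scripts to look and compute and a tool call to move; the robot and the scene stay as the last step left them, time stands still between calls to the robot, and variables do not carry over. Pictures are saved under pics/ and viewed, on a budget of 10 in all, crops included, one or two more only if the job needs it, and the job is handed in when it is done.

Besides the shell and the picture viewer there is one more tool, called after ">>>" in YAML: its name, and indented under it one key for each argument. jog_arm: Moves the arm, as the interface text tells. Its arguments: {"type":"object","properties":{"rot":{"type":"array","items":{"type":"array","items":{"type":"number"}}},"slide":{"type":"array","items":{"type":"array","items":{"type":"number"}}},"claw":{"type":"array","items":{"type":"number"}}},"required":["rot","slide","claw"]}

```bash
mkdir -p pics
python3 - <<'E'
from bench import manip
import cv2, numpy as np
print(manip.sense())
for n in ("top","scene"):
    c=manip.read_camera(n); print(n,c["fx"],c["fy"],c["cx"],c["cy"],np.round(c["cam_to_world"],4).tolist(),[k for k in c])
    cv2.imwrite(f"pics/{n}0.png",c["pixels"][:,:,::-1])
E
```

```text
{'time': 0.0, 'qpos': array([ 1.11948357e+00,  2.07437519e-01,  1.54298557e+00,  2.06838723e-05,
        1.39346722e+00, -1.50487608e-01]), 'dq': array([ 0.00032459, -0.00064882,  0.00078338, -0.00029816, -0.00101274,
        0.00029285]), 'effort': array([ 1.34008474e-04, -3.83026743e+01, -2.91603166e+01, -2.10039689e-04,
        1.06490823e-02,  3.88557154e-06]), 'position': array([170.01014434, 548.42710145, 201.10087926]), 'tcp_rot': array([-0.69834871,  0.69989614, -0.10620601,  0.10571074]), 'force': array([ 0.76245393, -0.33633959,  0.24734636]), 'wrist_torque': array([0.03406603, 0.04072753, 0.02098087]), 'gripper_width': 85.33132193730636}
top 478.0398638451683 478.0398638451683 276.2237576608515 204.3429622966686 [[-0.013, 0.9976, -0.0687, 522.3753], [-0.9995, -0.0149, -0.0272, 86.8317], [-0.0282, 0.0683, 0.9973, 917.7369], [0.0, 0.0, 0.0, 1.0]] ['pixels', 'fx', 'fy', 'cx', 'cy', 'cam_to_world']
scene 406.8261975834695 406.8261975834695 283.8477383165089 204.6356838178099 [[0.863, 0.3361, -0.3773, 229.6362], [-0.5053, 0.5789, -0.64, -435.6378], [0.0033, 0.7429, 0.6693, 641.3163], [0.0, 0.0, 0.0, 1.0]] ['pixels', 'fx', 'fy', 'cx', 'cy', 'cam_to_world']
```

View pics/top0.png

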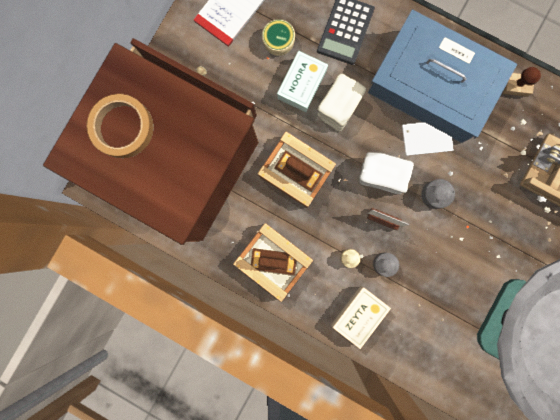

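View pics/scene0.png

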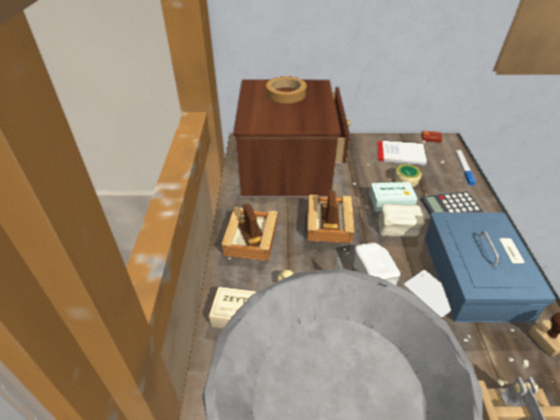

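The top view shows the jammed board at about (273,261), turned against its mould. The square board is at about (298,170), and the sill beam runs (60,250)–(380,420). The scene view confirms both moulds: jammed at (250,232), other at (331,218). I'll zoom in on the top view to measure.

Run:
```python
import cv2
i=cv2.imread("pics/top0.png")[215:310,220:330]
cv2.imwrite("pics/crop0.png",cv2.resize(i,None,fx=6,fy=6,interpolation=cv2.INTER_CUBIC))
```

```text
(no output)
```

View pics/crop0.png

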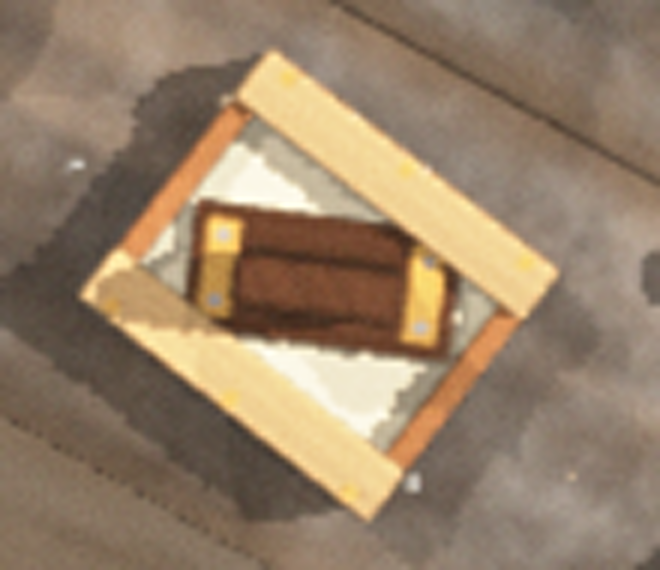

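The mould's outer corners in the crop are (273,52), (557,272), (370,520) and (82,293). The plate's four screws are (223,234), (215,299), (421,328) and (430,262). Next I back-project these.

```bash
cat > h.py <<'E'
import numpy as np, cv2
from bench import manip
from scipy.spatial.transform import Rotation as R
def back(c,uv,z):
    uv=np.atleast_2d(np.asarray(uv,float)); T=np.asarray(c["cam_to_world"])
    d=np.c_[(uv[:,0]-c["cx"])/c["fx"],-(uv[:,1]-c["cy"])/c["fy"],-np.ones(len(uv))]@T[:3,:3].T
    return T[:3,3]+d*((z-T[2,3])/d[:,2])[:,None]
def proj(c,P):
    T=np.asarray(c["cam_to_world"]); q=(np.atleast_2d(P)-T[:3,3])@T[:3,:3]
    return np.c_[c["cx"]-c["fx"]*q[:,0]/q[:,2], c["cy"]+c["fy"]*q[:,1]/q[:,2]]
def tool(s=None):
    s=s or manip.sense(); q=s["tcp_rot"]; return np.array(s["position"]),R.from_quat([q[1],q[2],q[3],q[0]]).as_matrix()
def ang(v): return np.degrees(np.arctan2(v[1],v[0]))
E
python3 - <<'E'
from h import *
np.set_printoptions(precision=2,suppress=True)
c=manip.read_camera("top")
f=lambda a:np.array(a)/6+[220-.4,215-.4]
m=back(c,f([(273,52),(557,272),(370,520),(82,293)]),36)
b=back(c,f([(223,234),(215,299),(421,328),(430,262)]),28)
print(m.mean(0),"edges",[np.linalg.norm(m[i]-m[i-1]) for i in range(4)])
print("long dirs",ang(m[0]-m[1]),ang(m[3]-m[2]),"short",ang(m[0]-m[3]))
print(b.mean(0),"dirs",ang(b[0]-b[3]),ang(b[1]-b[2]))
print("sill",back(c,[(65,237),(385,412),(50,270),(320,420)],125))
print("other",back(c,[(298,170)],36))
p,M=tool();print(p,M)
E
```

```text
[477.43 118.27  36.  ] edges [np.float64(94.14000981896389), np.float64(109.81619293718198), np.float64(94.30622768474524), np.float64(111.65080593399418)]
long dirs 51.53697870094704 51.44966504165565 short -39.14381580703047
[477.89 117.93  28.  ] dirs 81.65679463771646 81.39734856377774
sill [[527.41 463.28 125.  ]
 [240.37 -61.81 125.  ]
 [472.75 487.67 125.  ]
 [228.15  42.53 125.  ]]
other [[646.4   69.63  36.  ]]
[170.09 548.57 201.34] [[ 0.96 -0.    0.3 ]
 [-0.3  -0.    0.96]
 [-0.   -1.   -0.  ]]
```

Run:
```python
from h import *
i=cv2.imread("pics/top0.png")[300:420,200:460]; j=cv2.imread("pics/scene0.png")[:, :220]
a=cv2.resize(i,(520,240)); b=cv2.resize(j,None,fx=.9,fy=.9)
o=np.zeros((400,740,3),np.uint8); o[:240,:520]=a; o[:378,522:720]=b
cv2.imwrite("pics/crop1.png",o)
c=manip.read_camera("top")
for z in (150,200,250): print(z,np.round(back(c,[(188,242),(258,122)],z),0).tolist())
```

```text
150 [[517.0, 251.0, 150.0], [710.0, 136.0, 150.0]]
200 [[517.0, 240.0, 200.0], [698.0, 133.0, 200.0]]
250 [[517.0, 229.0, 250.0], [686.0, 129.0, 250.0]]
```

View pics/crop1.png

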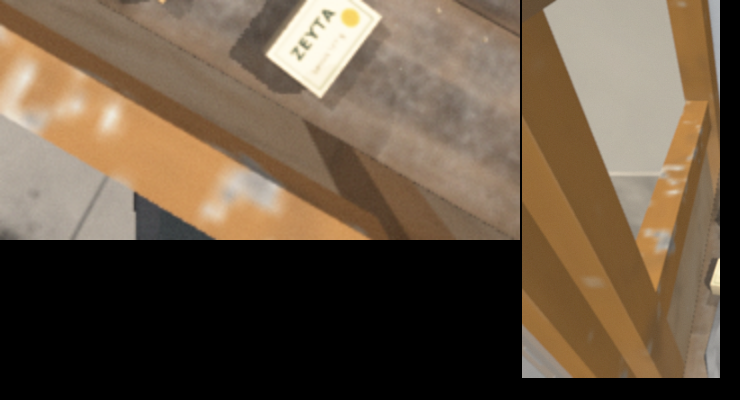

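The crop shows the dark stripe on the counter is only a shadow. The right post's inner edge meets the sill at scene pixel (148,322), and a lintel corner sits near (25,11). I'll work out where those are in the world.

Run:
```python
from h import *
np.set_printoptions(precision=0,suppress=True)
c=manip.read_camera("scene")
P=back(c,[(148,322),(205,114),(183,114)],125); print(P)
for z in (200,300,400,450,500,550): print(z,proj(c,P[0]+[0,0,z-125]),proj(c,P[1]+[0,0,z-125]))
```

```text
[[225. -61. 125.]
 [521. 452. 125.]
 [473. 479. 125.]]
200 [[135. 291.]] [[201.  86.]]
300 [[114. 238.]] [[195.  44.]]
400 [[ 86. 168.]] [[188.  -5.]]
450 [[ 68. 123.]] [[184. -32.]]
500 [[47. 70.]] [[180. -62.]]
550 [[21.  4.]] [[175. -95.]]
```

>>> jog_arm:
  rot:
    - [0,6,0]
    - [0,12,0]
    - [0,18,0]
    - [0,24,0]
    - [0,30,0]
    - [0,36,0]
    - [0,42,0]
    - [0,48,0]
    - [0,54,0]
    - [0,60,0]
    - [0,66,0]
    - [0,72,0]
    - [0,78,0]
    - [0,81,0]
    - [0,81,0]
    - [0,81,0]
  slide:
    - [12,0,-13]
    - [36,0,-39]
    - [60,0,-65]
    - [85,0,-91]
    - [110,0,-118]
    - [135,0,-145]
    - [160,0,-172]
    - [185,0,-199]
    - [210,0,-226]
    - [235,0,-253]
    - [260,0,-280]
    - [285,0,-307]
    - [310,0,-334]
    - [331,0,-357]
    - [331,0,-357]
    - [331,0,-357]
  claw: [1,1,1,1,1,1,1,1,1,1,1,1,1,1,1,1]

```text
time: 1.58
position: [381.2, 108.9, 202.3]
tcp_rot: [0.462, -0.462, 0.536, -0.535]
force: [-0.4, 0.3, -0.1]
gripper_width: 85.5
```

>>> jog_arm:
  rot:
    - [0,0,0]
    - [0,0,0]
    - [0,0,0]
    - [0,0,0]
    - [0,0,0]
    - [0,0,0]
  slide:
    - [-6,0,24]
    - [-15,8,60]
    - [-23,25,94]
    - [-23,42,94]
    - [-23,42,94]
    - [-23,42,94]
  claw: [1,1,1,1,1,1]

```text
time: 2.08
position: [475.0, 120.7, 158.8]
tcp_rot: [0.462, -0.465, 0.535, -0.533]
force: [0.4, -0.5, 0.1]
gripper_width: 85.6
```

Run:
```python
from h import *
c=manip.read_camera("wrist")
cv2.imwrite("pics/w1.png",c["pixels"][:,:,::-1])
p,M=tool(); print(p,ang(M[:,2]),M[:,1],manip.sense()["force"])
b=proj(c,[[478,118,82]]);print(b, proj(c,back(c,[[280,210]],82)))
```

```text
[475.80468969 120.52013383 160.15651973] -8.118365144214707 [-1.72193787e-03  1.55661508e-04 -9.99998505e-01] [-0.0998225  -0.05031583  0.01613902]
[[287.95185005 211.3871788 ]] [[280. 210.]]
```

View pics/w1.png

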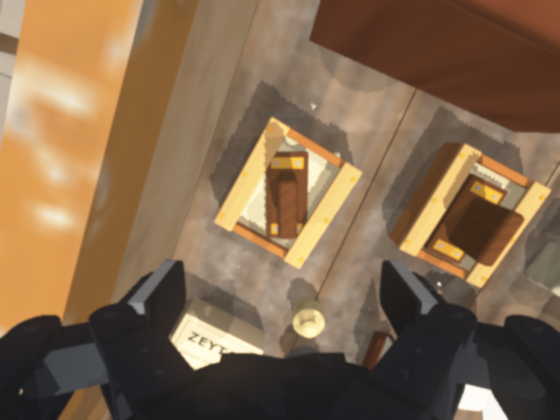

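The wrist view has the mould's corners at (274,118), (361,170), (300,268) and (216,220). The plate shows at about (272,152)–(306,237), with the bar's top face around x 278–298, y 170–237.

Run:
```python
from h import *
np.set_printoptions(precision=1,suppress=True)
c=manip.read_camera("wrist"); im=c["pixels"]
m=back(c,[(274,118),(361,170),(300,268),(216,220)],36)
print("mould",m.mean(0),[np.linalg.norm(m[i]-m[i-1]) for i in range(4)],ang(m[0]-m[3])%180,ang(m[1]-m[2])%180)
u=np.array([np.cos(np.radians(81.5)),np.sin(np.radians(81.5))]);v=np.array([-u[1],u[0]])
pl=[[*(np.array([478,118])+a*42*u+b*20*v),28] for a,b in((1,1),(1,-1),(-1,-1),(-1,1))]
br=[[*(np.array([478,118])+a*25*u+b*8*v),82] for a,b in((1,1),(1,-1),(-1,-1),(-1,1))]
o=im[100:290,200:380,::-1].copy(); o=cv2.resize(o,None,fx=3,fy=3,interpolation=cv2.INTER_CUBIC)
for q,col in((pl,(0,255,0)),(br,(255,255,0))):
    cv2.polylines(o,[np.int32((proj(c,q)-[200,100])*3+1)],True,col,1)
cv2.imwrite("pics/w1c.png",o)
```

```text
mould [479.5 119.4  36. ] [np.float64(108.89657817766151), np.float64(91.48336803547262), np.float64(111.56645909626863), np.float64(94.80366958039141)] 50.966708607227055 52.674382781684024
```

View pics/w1c.png

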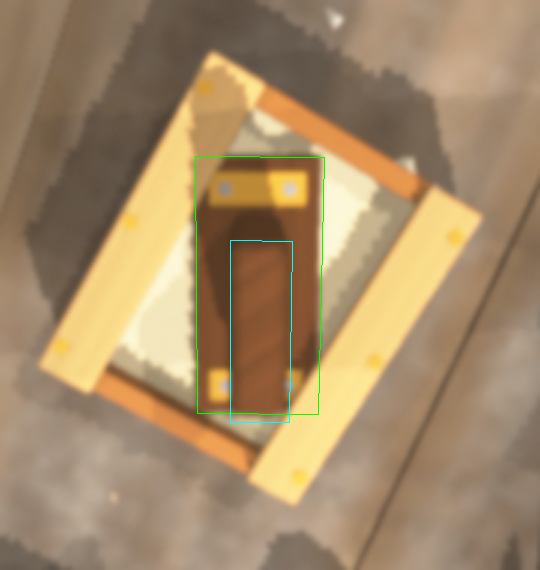

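>>> jog_arm:
  rot:
    - [0,0,0]
    - [0,0,0]
    - [0,0,0]
    - [0,0,0]
    - [0,0,0]
    - [0,0,0]
    - [0,0,0]
    - [0,0,0]
    - [0,0,0]
    - [0,0,0]
    - [0,0,0]
    - [0,0,0]
    - [0,0,0]
    - [0,0,0]
    - [0,0,0]
    - [0,0,0]
  slide:
    - [0,20,1]
    - [0,50,1]
    - [0,80,1]
    - [0,100,1]
    - [0,114,1]
    - [0,114,1]
    - [0,114,1]
    - [0,114,1]
    - [0,114,1]
    - [0,114,1]
    - [0,114,1]
    - [0,114,1]
    - [0,114,1]
    - [0,114,1]
    - [0,114,1]
    - [0,114,1]
  claw: [1,1,1,1,0.5,0,-0.5,-1,-1,-1,-1,-1,-1,-1,-1,-1]

```text
time: 3.52
position: [479.4, 119.5, 48.4]
tcp_rot: [-0.464, 0.462, -0.534, 0.535]
force: [-1.8, 0.5, 5.8]
gripper_width: 13.2
```

>>> jog_arm:
  rot:
    - [0,2,0]
    - [0,5,0]
    - [0,9,0]
    - [0,13,0]
    - [0,17,0]
    - [0,21,0]
    - [0,25,0]
    - [0,28,0]
    - [0,30,0]
    - [0,30,0]
    - [0,30,0]
    - [0,30,0]
  slide:
    - [0,-1,0]
    - [0,-1,0]
    - [0,-1,0]
    - [0,-1,0]
    - [0,-1,0]
    - [0,-1,0]
    - [0,-1,0]
    - [0,-1,0]
    - [0,-1,0]
    - [0,-1,0]
    - [0,-1,0]
    - [0,-1,0]
  claw: [-1,-1,-1,-1,-1,-1,-1,-1,-1,-1,-1,-1]

```text
time: 4.52
position: [479.2, 119.4, 48.4]
tcp_rot: [-0.31, 0.308, -0.636, 0.636]
force: [1.2, -0.3, 3.6]
gripper_width: 13.7
```

Run:
```python
from h import *
for n in ("wrist","top"):
    c=manip.read_camera(n); s=manip.sense(); cv2.imwrite(f"pics/{n}2.png",c["pixels"][:,:,::-1])
    p,M=tool(s); print(p,ang(M[:,2]),s["force"],s["wrist_torque"],s["gripper_width"])
a=cv2.imread("pics/wrist2.png"); b=cv2.resize(cv2.imread("pics/top2.png")[190:330,200:350],(420,392))
cv2.imwrite("pics/v2.png",np.hstack([cv2.resize(a,(380,285)),cv2.resize(b,(305,285))]))
```

```text
[479.20651408 119.47348117  48.37530145] -38.20275489681727 [-0.12480575  1.26361979  3.82572477] [ 0.08219383 -0.04620237 -0.06251749] 13.757879262267522
[479.1904869  119.47512564  48.36475347] -38.21068078861205 [-0.36731467  0.38482108  6.00549226] [ 0.05510499 -0.10383659 -0.03439432] 13.477756985304817
```

View pics/v2.png

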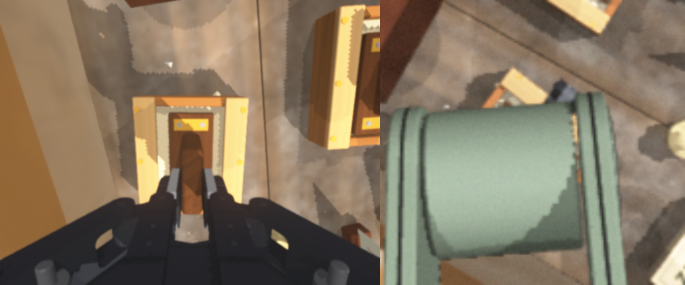

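The board is now square in its mould: in the left (wrist) half the plate at (190,165) is parallel to the strips. I lift it straight out.

>>> jog_arm:
  rot:
    - [0,0,0]
    - [0,0,0]
    - [0,0,0]
    - [0,0,0]
    - [0,0,0]
    - [0,0,0]
    - [0,0,0]
    - [0,0,0]
  slide:
    - [0,-3,0]
    - [0,-8,0]
    - [0,-15,0]
    - [0,-23,0]
    - [0,-32,0]
    - [0,-40,0]
    - [0,-40,0]
    - [0,-40,0]
  claw: [-1,-1,-1,-1,-1,-1,-1,-1]

```text
time: 5.28
position: [478.9, 119.4, 88.3]
tcp_rot: [-0.309, 0.308, -0.636, 0.636]
force: [-0.3, -0.3, -0.7]
gripper_width: 13.3
```

Run:
```python
from h import *
c=manip.read_camera("wrist"); s=manip.sense(); cv2.imwrite("pics/w3.png",c["pixels"][:,:,::-1])
p,M=tool(s); print(p,ang(M[:,2]),s["force"],s["wrist_torque"],s["gripper_width"])
```

```text
[478.21141202 119.31158576  87.62731915] -38.23427033432002 [-0.18277116 -0.7887292  -0.77743168] [-0.05516596 -0.00924852  0.0064345 ] 13.451383459146463
```

View pics/w3.png

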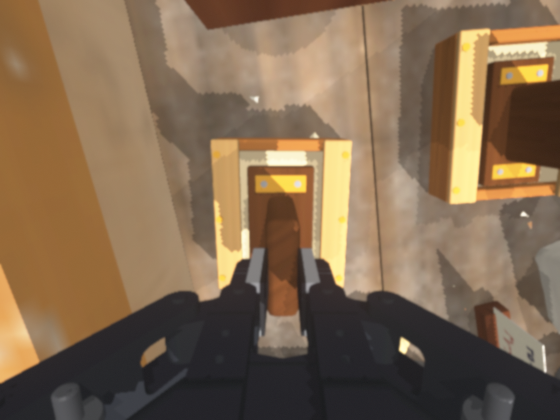

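The board hangs from the grip: plate end edge at (248,166)–(314,166), mould end corners (212,140) and (351,140). I compute the centre offset.

Run:
```python
from h import *
np.set_printoptions(precision=1,suppress=True)
c=manip.read_camera("wrist"); p,M=tool()
e=back(c,[(248,166),(314,166)],68); m=back(c,[(212,140),(351,140)],36)
for q,h in((e,42),(m,56)):
    d=q[1]-q[0]; w=np.linalg.norm(d); n=np.array([-d[1],d[0],0])/w   # towards far end
    ctr=q.mean(0)-n*h; print("width",w,"ang",ang(n),"ctr",ctr,"ctr-tcp in tool",(ctr-p)@M)
print(p)
```

```text
width 38.9557682301007 ang 51.733193718469 ctr [476.5 119.   68. ] ctr-tcp in tool [ 1.  19.2 -0.8]
width 93.77822865906099 ang 51.735327795134275 ctr [476.4 118.5  36. ] ctr-tcp in tool [ 1.4 51.2 -0.6]
[477.8 119.3  87.2]
```

The board and mould centres agree to about 1 mm. Now I turn 90°, then lower.

>>> jog_arm:
  rot:
    - [0,-3,0]
    - [0,-9,0]
    - [0,-16,0]
    - [0,-23,0]
    - [0,-30,0]
    - [0,-37,0]
    - [0,-44,0]
    - [0,-51,0]
    - [0,-58,0]
    - [0,-65,0]
    - [0,-72,0]
    - [0,-79,0]
    - [0,-85,0]
    - [0,-90,0]
    - [0,-90,0]
    - [0,-90,0]
    - [0,-90,0]
  slide:
    - [0,0,0]
    - [0,0,0]
    - [0,0,0]
    - [0,0,0]
    - [0,0,0]
    - [0,0,0]
    - [0,0,0]
    - [0,0,0]
    - [0,0,0]
    - [0,0,0]
    - [0,0,0]
    - [0,0,0]
    - [0,0,0]
    - [0,0,0]
    - [0,10,0]
    - [0,15,0]
    - [0,15,0]
  claw: [-1,-1,-1,-1,-1,-1,-1,-1,-1,-1,-1,-1,-1,-1,-1,-1,-1]

```text
time: 6.8
position: [475.9, 119.1, 69.9]
tcp_rot: [-0.667, 0.669, -0.234, 0.231]
force: [-1.6, 0.0, -1.2]
gripper_width: 13.6
```

Run:
```python
from h import *
c=manip.read_camera("wrist"); s=manip.sense(); cv2.imwrite("pics/w4.png",c["pixels"][:,:,::-1])
p,M=tool(s); print(p,ang(M[:,2]),s["force"],s["wrist_torque"],s["gripper_width"])
```

```text
[476.439691   119.16802861  70.60611401] 51.67967081647794 [ 0.90014913 -0.45134386 -1.22679505] [-0.01169814  0.00871643 -0.02200632] 13.660152380649688
```

View pics/w4.png

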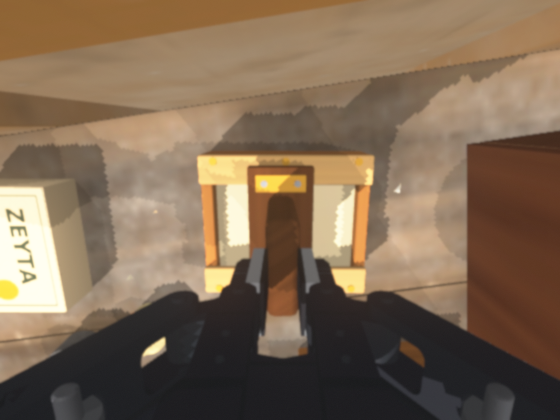

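>>> jog_arm:
  rot:
    - [0,0,0]
    - [0,0,0]
    - [0,0,0]
    - [0,0,0]
    - [0,0,0]
  slide:
    - [0,3,0]
    - [0,5,0]
    - [0,7,0]
    - [0,7,0]
    - [0,7,0]
  claw: [-1,-1,-1,-1,-1]

```text
time: 7.27
position: [478.0, 119.3, 65.2]
tcp_rot: [-0.668, 0.668, -0.232, 0.232]
force: [0.9, -0.3, -1.9]
gripper_width: 13.0
```

>>> jog_arm:
  rot:
    - [0,0,0]
    - [0,0,0]
    - [0,0,0]
    - [0,0,0]
  slide:
    - [0,0.5,0]
    - [0,1,0]
    - [0,1,0]
    - [0,1,0]
  claw: [-1,-1,-1,-1]

```text
time: 7.6
position: [478.3, 119.3, 64.6]
tcp_rot: [0.668, -0.668, 0.231, -0.232]
force: [0.3, -0.7, -0.4]
gripper_width: 13.1
```

>>> jog_arm:
  rot:
    - [0,0,0]
    - [0,0,0]
    - [0,0,0]
    - [0,0,0]
  slide:
    - [0,0.5,0]
    - [0,1,0]
    - [0,1,0]
    - [0,1,0]
  claw: [-1,-1,-1,-1]

```text
time: 7.93
position: [478.4, 119.3, 64.5]
tcp_rot: [-0.668, 0.668, -0.231, 0.232]
force: [-2.2, -0.8, 7.7]
gripper_width: 13.5
```

The board is down (7.7 N upward). Release and withdraw.

>>> jog_arm:
  rot:
    - [0,0,0]
    - [0,0,0]
    - [0,0,0]
    - [0,0,0]
    - [0,0,0]
    - [0,0,0]
    - [0,0,0]
    - [0,0,0]
    - [0,0,0]
    - [0,0,0]
    - [0,0,0]
    - [0,0,0]
    - [0,0,0]
    - [0,0,0]
  slide:
    - [0,0,0]
    - [0,0,0]
    - [0,0,0]
    - [0,0,0]
    - [0,0,0]
    - [0,0,0]
    - [0,0,0]
    - [0,-8,0]
    - [0,-25,0]
    - [0,-50,0]
    - [0,-80,0]
    - [0,-105,0]
    - [0,-120,0]
    - [0,-120,0]
  claw: [-0.7,-0.5,-0.3,-0.1,0.1,0.1,0.1,0.1,0.1,0.1,0.1,0.1,0.1,0.1]

```text
time: 9.1
position: [481.5, 119.6, 188.4]
tcp_rot: [0.669, -0.667, 0.228, -0.235]
force: [0.4, 0.3, 0.2]
gripper_width: 46.8
```

Run:
```python
from h import *
c=manip.read_camera("wrist"); s=manip.sense(); cv2.imwrite("pics/w5.png",c["pixels"][:,:,::-1])
p,M=tool(s); print(p,ang(M[:,2]),s["force"],s["gripper_width"])
```

```text
[479.87858591 119.45259036 185.86622702] 51.770757755442375 [ 0.36760001 -0.96543335 -0.18070724] 47.015143701383636
```

View pics/w5.png

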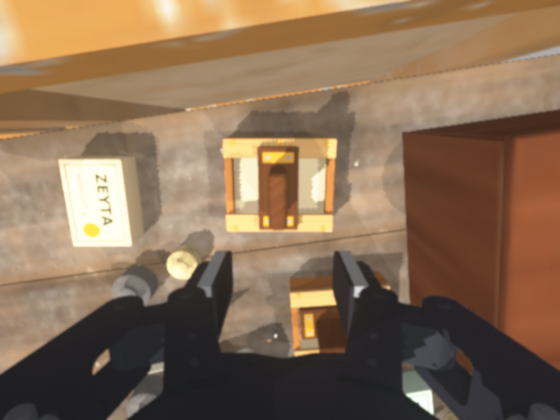

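The board now bridges both strips: plate (258,148)–(299,229), mould (222,139)–(337,139) and (226,231)–(333,231). I check the numbers and that the other board hasn't moved.

Run:
```python
from h import *
np.set_printoptions(precision=1,suppress=True)
c=manip.read_camera("wrist")
b=back(c,[(258,148),(299,147),(299,229),(258,229)],44); m=back(c,[(222,139),(337,139),(333,231),(226,231)],36)
print(b.mean(0),m.mean(0),b.mean(0)-m.mean(0),"board",ang(b[0]-b[3])%180,"mould y",ang(m[0]-m[3])%180,ang(m[1]-m[2])%180,[np.linalg.norm(b[i]-b[i-1]) for i in range(4)])
t=manip.read_camera("top")["pixels"][:,:,::-1]; a=cv2.imread("pics/top0.png")
d=cv2.absdiff(np.ascontiguousarray(t),a)[130:210,258:338]; print("other region diff",d.mean())
```

```text
[475.2 118.   44. ] [474.8 119.6  36. ] [ 0.4 -1.6  8. ] board 140.60442391517128 mould y 141.4736377489378 141.7403436449597 [np.float64(81.15697546501777), np.float64(39.023064001863965), np.float64(82.13520426907782), np.float64(41.73396291447631)]
other region diff 5.40875
```

```bash
python3 -c "
from bench import manip
print(manip.job_done(), manip.sense()['time'])"
```

```text
the job is handed in; nothing more can be done
the job is handed in; nothing more can be done
```

The jammed board is freed and lies flat across both strips of its mould, and the job is handed in. I gripped it by the bar, turned it 30° square while it was still under the strips, lifted it straight out, turned it 90° and set it down. I then released it and raised the gripper clear.

**Final position:** in the last wrist picture, the board's centre is about 1.7 mm from the mould's centre, and its long side is within about 1° of the mould's y axis. It lies on both strips.

**Forces:** contact when setting down read 7.7 N. The readings after each move never exceeded about 8 N. The arm's last move ended at about 9 s.

**Checks that were less clear:**
- **Gripper opening:** it read about 13.5 mm on the 16 mm bar, which I didn't explain, but the board held throughout.
- **Other board:** I never touched it. I only compared its area in the top view before and after. The mean pixel difference was 5.4 grey levels, which I put down to the arm's shadow, so I did not measure its position.

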